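# Find the collapsed tensioner on the cross-slide test jig

### The job

Try the three tensioner cartridges on the sliding carriage, in order going away from the square finger pocket: slide the carriage until the middle of the cartridge's cap stands under the plunger, push the plunger down by its knob until the cap firmly resists, without forcing it, and pull the plunger up again. Two of them hardly give; one has collapsed and sinks. When all three have been tried, leave the carriage with the collapsed one's cap centred under the plunger and the plunger pushed down on it as far as it sinks, and let go; leave the other things on the bench alone.

Things in the scene. Friction and masses are not known exactly. Their poses are not given: they have to be found in the camera images.
- jig: Fixed test jig: grey base plate 340 x 270 x 18 mm on the bench; origin on the bench, axes x along the lower slide (towards the gallows column at the far end), y along the upper slide, z up. The column (34 x 45 mm, 190 mm high) stands 235 mm from the origin along x; its arm (36 mm wide, z = 157 to 187 mm) reaches back to the plunger's guide (38 mm diameter, z = 155 to 189 mm) at x = +70 mm, y = 0.
- saddle (a joint): Lower slide: position of the carriage centre along the jig's x from the jig origin, m, -0.065 to 0.07. Stays where it is left (about 3 N to move).
- carriage (a joint): Upper slide: position of the carriage centre along the jig's y, m, -0.075 to 0.075. Stays where it is left (about 3 N to move). The carriage is an aluminium deck 250 x 170 mm, top at z = 60 mm.
- pocket (a point): Centre of the mouth of the finger pocket on the carriage, z = 86 mm: a square steel frame, open on top, 50 x 50 mm inside, walls 6 mm thick and 26 mm high over the deck, sides along the jig's x and y; closed fingertips put into it can drag the carriage both ways. Carriage-frame position (-85, 0) mm, at the end nearest the robot.
- mark1 (a point): Centre of the cap top of the first (nearest the pocket) cartridge, at z = 116 mm with the cap up; the point belongs to the carriage, at (+20, +50) mm from its centre, axes as body jig. Cartridges are alike to look at: steel body 40 mm diameter, 40 mm tall, standing loose on the deck in a square fence 14 mm high.
- mark2 (a point): Centre of the cap top of the middle cartridge, at z = 116 mm with the cap up; the point belongs to the carriage, at (+55, +0) mm from its centre, axes as body jig. The aluminium cap, 30 mm diameter with a dark dot in the middle, sticks out 16 mm from the body.
- mark3 (a point): Centre of the cap top of the third (farthest) cartridge, at z = 116 mm with the cap up; the point belongs to the carriage, at (+90, -50) mm from its centre, axes as body jig. Pressed, a good cap gives at most 4 mm; the collapsed one sinks 12 mm before it stops, and springs back.
- pointer_axis (a point): Fixed point on the plunger's axis, at z = 136 mm, where its tip is when the plunger is fully up (20 mm over the caps).
- plunger (a joint): Travel of the plunger downwards from fully up, m, 0 to 0.045. It is held by friction (about 2 N down, 7 N up) and stays where it is left. The tip meets a cap at 0.020; pressed firmly it stands at 0.020 to 0.025 on a good cartridge and at 0.030 to 0.035 on the collapsed one.
- knob (a point): Middle of the black round knob on top of the plunger, 34 mm diameter, 30 mm tall, this point 15 mm under its top; at z = 253 mm when the plunger is fully up; it moves with the plunger. The 12 mm stem below it goes down into the guide.
- tip: Lower end of the plunger, a 12 mm diameter steel tip; origin at the centre of its lower face.
- housing: Bystander: cast aluminium housing, 110 mm diameter with a foot to 80 mm along x, 75 mm tall; origin under its centre.
- carton: Bystander: white carton 90 x 65 x 60 mm; origin under its centre.
- bushing: Bystander: rubber bushing, ring 70 mm outside, 40 mm tall; origin under its centre.
- grease: Bystander: can 70 mm diameter, 100 mm tall; origin under its centre.

How it is judged (in metres and radians):
On the way, in this order (a step that is already met when the one before it is completed fails the run):
1. the cartridge nearest the pocket is centred under the plunger and pressed (horizontal distance between mark1 and pointer_axis below 0.007 m and contact force between tip and anything else above 3 N), for 0.05 s.
2. the plunger is pulled up clear of the cap (value of joint plunger below 0.018 m), for 0.05 s.
3. the middle cartridge is centred under the plunger and pressed (horizontal distance between mark2 and pointer_axis below 0.007 m and contact force between tip and anything else above 3 N), for 0.05 s.
4. the plunger is pulled up clear of the cap (value of joint plunger below 0.018 m), for 0.05 s.
5. the cartridge farthest from the pocket is centred under the plunger and pressed (horizontal distance between mark3 and pointer_axis below 0.007 m and contact force between tip and anything else above 3 N), for 0.05 s.
At the end, for the whole second after the job is handed in: A cartridge's mark is within 7 mm (horizontally) of the plunger's axis, and the plunger is left down between 28 and 37 mm of its travel, which only the collapsed cartridge allows; the plunger has been released (horizontal distance between any of mark1, mark2, mark3 and pointer_axis below 0.007 m and value of joint plunger between 0.028 and 0.037 m); the robot touches nothing.
It fails at once if the plunger is forced down with more than 45 N (contact force between tip and anything else above 45 N).
It fails at once if the housing is pushed more than 30 mm (distance of housing from where it was at the start of the episode above 0.03 m).
It fails at once if the carton is pushed more than 30 mm (distance of carton from where it was at the start of the episode above 0.03 m).
It fails at once if the bushing is pushed more than 30 mm (distance of bushing from where it was at the start of the episode above 0.03 m).
It fails at once if the grease is pushed more than 30 mm (distance of grease from where it was at the start of the episode above 0.03 m).
It also fails if it takes over 72 s, if anything falls off the work surface, if the arm or the gripper's body presses on something with over 40 N, if the wrist force passes 120 N, or if a joint passes its speed limit or range.

### The arm

A 6-joint arm with a two-finger parallel gripper is mounted at the origin on the work surface. World frame = base frame: x ahead of the robot, y to its left, z up, the work surface at z = 0. Lengths are in mm, angles in rad, forces in N, time in s.
With the tool pointing down it reaches from about 300 to 775 mm from the base axis. Payload 14.6 kg.
Tool frame: the origin (TCP) lies midway between the tips of the shut fingers; the grasp point (between the pads) lies 19 mm behind it; y points along the fingers, z is the direction in which the jaws open and shut, and the axes are right-handed (so a half turn about y gives the same grasp; the last joint's range is limited). The gripper opens to 94 mm and grips with 3 to 60 N. Pads are 16 mm wide; open, the fingers measure 119 mm over their backs; the gripper's body (75 mm by 177 mm) begins 78 mm behind the grasp point.
Start: joints at [-1.182, 0.3, 1.521, -0, 1.321, -0.067], TCP at [242.091, -493.843, 205.446] pointing down, gripper open.
Joint ranges: [-3.03, 3.03], [-0.79, 2.21], [0.23, 2.52], [-1.04, 4.18], [0, 3.07], [-2.55, 2.55]. Speed limits (rad/s): [2.22, 2.22, 2.57, 3.14, 3.14, 3.14].

### API

Orientations are given as [roll, pitch, yaw] about the fixed x, y, z axes, in that order (R = Rz(yaw) Ry(pitch) Rx(roll)).
In Python, from cell import manip gives the robot as it stands.
- The arm moves only by the tool play_rows, never from a script. Its argument "series" is a list of rows, each a list of 3 entries, a list of its own where there are three numbers: the shift along the tool's x, y, z in m, then the turn about the tool's y in rad, then the closure, from 0 (fully open) to 1 (shut). In form: [[[dx, dy, dz], twist, grip], ...]. A call has 1 to 20 rows; each row is the pose to reach, as a shift and turn from the pose measured when the call began, along the tool's axes at that moment; what a row does not reach only later rows make up. A row lasts 1/10 s, in which the tool goes at most 50 mm and 8.59 degrees, less where a joint would pass 70% of its speed; a pose out of reach is approached as far as the arm can. A call with a gripper value outside its range is refused whole. The fingers move at their own pace and stop on an object; "squeeze" is the grip in N (left out, the last holds). Time passes only in rows, so rows that repeat a pose let the fingers close. It gives the time, the measured TCP pose, the force and the opening at its end, in the units of the state.
- manip.read_state(): the state, without advancing time (a new reading comes with each control period).
- manip.camera(name): name is "scene" or "top" or "wrist"; returns the picture (480x640x3 uint8, red, green, blue); there is no depth.
- manip.camera_params(name): a dict with "K" (3x3 intrinsics, pixels), "dist_coeffs" ([k1, k2, p1, p2, k3] as OpenCV has them; the pictures are not rectified), "rvec" (rotation vector, rad) and "tvec" (3), from world to camera coordinates, as OpenCV has them. Camera axes: x right, y down, z forward; pixel columns grow to the right and rows downward; lengths in mm; the calibration is good to about 2 mm. A picture is of the moment at which its call begins: read the wrist's pose just before it. camera_params takes no time and is no camera call; for the wrist camera it gives the pose at the moment of the call.
- manip.sign_off(): hands the job in, once; it reports no verdict.
The state is a dict: "clock": time; "joints": joint angles; "qd": joint speeds; "effort": joint torques, N m; "eef_pos": TCP position; "eef_rot": TCP orientation; "wrist_force": force on the tool from outside, world axes, zero at the start; "moment": the same for the moment, N m; "finger_gap": finger opening in mm.
Only numpy, scipy, OpenCV 4.12 (cv2) and the standard library are available. Lean on these libraries where they do the work, as an engineer would, in place of code of your own. Each camera call takes 0.05 s, during which the arm holds its last target. There are 200 camera calls.

## Working session

There is one attempt and no reset: what is moved stays moved. The work goes in short steps, Python scripts to look and compute and a tool call to move; the robot and the scene stay as the last step left them, time stands still between calls to the robot, and variables do not carry over. Pictures are saved under pics/ and viewed, about 8 in all and at most 12, crops included, and the job is handed in when it is done.

Besides the shell and the picture viewer there is one more tool, called after "Emit:" as name(argument=value, ...), one argument or row to a line, values as JSON. play_rows: Moves the arm, as the interface text tells. Its arguments: {"type":"object","properties":{"series":{"type":"array","items":{"type":"array"}},"squeeze":{"type":"number"}},"required":["series"]}

```bash
mkdir -p pics
python3 - <<'E'
from cell import manip
import cv2
s=manip.read_state();print(s)
for n in("scene","top"):
    p=manip.camera_params(n);print(n,p)
    cv2.imwrite(f"pics/{n}0.png",manip.camera(n)[:,:,::-1])
E
```

```text
{'clock': 0.0, 'joints': array([-1.18159081e+00,  3.00500862e-01,  1.52159348e+00, -5.66607901e-06,
        1.32070772e+00, -6.66033455e-02]), 'qd': array([-2.27844183e-05,  2.26972062e-04, -7.95743606e-04,  4.34407431e-04,
        3.82893506e-04,  1.06436819e-03]), 'effort': array([-7.69614617e-04, -5.31814742e+01, -3.52738738e+01,  7.06952135e-02,
        2.44734687e-02, -1.14033664e-04]), 'eef_pos': array([ 241.99510042, -493.59931645,  204.86476613]), 'eef_rot': array([-1.57200342e+00,  7.50149156e-05, -2.68578244e+00]), 'wrist_force': array([ 0.09057029,  0.6044524 , -0.05238056]), 'moment': array([-0.03543201, -0.00175585,  0.02918768]), 'finger_gap': 93.67719538712703}
scene {'K': array([[581.25748572,   0.        , 311.96348953],
       [  0.        , 581.25748572, 242.0201784 ],
       [  0.        ,   0.        ,   1.        ]]), 'dist_coeffs': array([-0.18950967,  0.        ,  0.        ,  0.        ,  0.        ]), 'rvec': array([ 1.93756196,  1.29216503, -0.63529786]), 'tvec': array([-197.23841581, -175.62655212, 1886.68493846])}
top {'K': array([[456.31110829,   0.        , 320.26560658],
       [  0.        , 456.31110829, 234.23241925],
       [  0.        ,   0.        ,   1.        ]]), 'dist_coeffs': array([-0.02668965,  0.        ,  0.        ,  0.        ,  0.        ]), 'rvec': array([ 2.1641933 , -2.13783902,  0.15210179]), 'tvec': array([  -9.40823453,  570.24986756, 1254.21936008])}
```

View pics/top0.png

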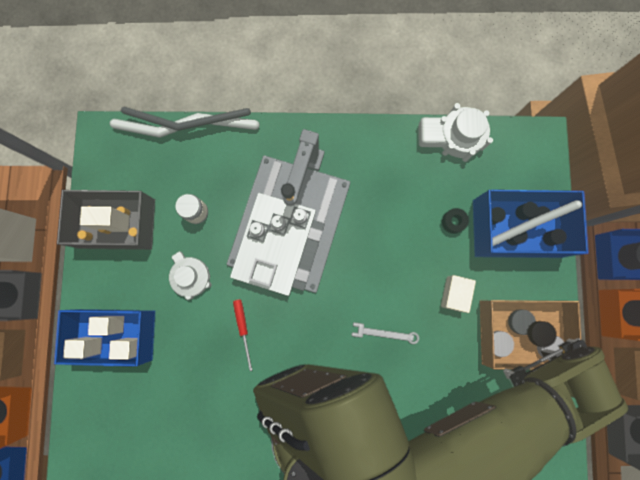

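View pics/scene0.png

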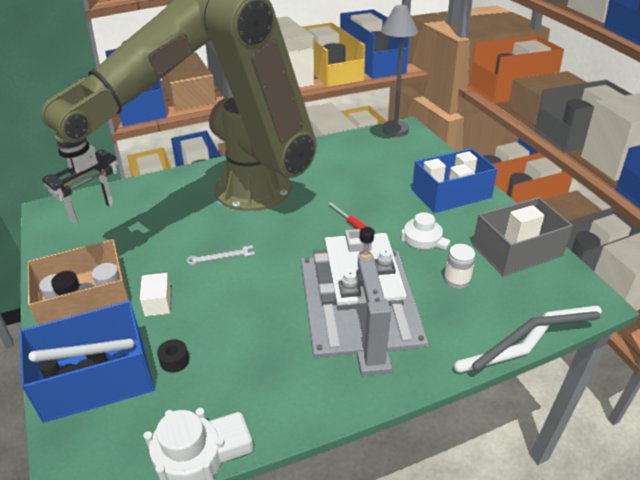

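The top view shows the jig around (290,225), with the knob at (288,190), caps at (256,230), (278,222) and (300,215), and the pocket at (263,272). I'll enlarge this area to measure it.

Run:
```python
import cv2
i=cv2.imread("pics/top0.png")[120:310,215:365]
cv2.imwrite("pics/top0c.png",cv2.resize(i,None,fx=4,fy=4,interpolation=cv2.INTER_CUBIC)[:,:][80:680])
```

```text
(no output)
```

View pics/top0c.png

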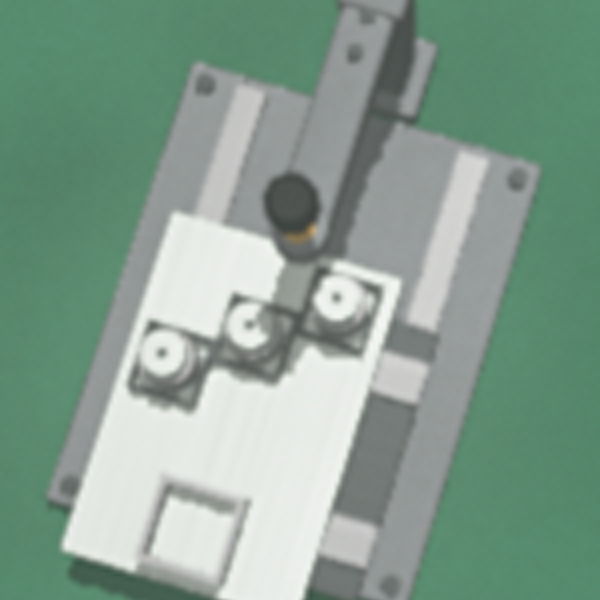

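```bash
cat > h.py <<'E'
from cell import manip
import cv2, numpy as np
from scipy.optimize import least_squares
def proj(n,P,p=None):
    p=p or manip.camera_params(n)
    return cv2.projectPoints(np.array(P,float).reshape(-1,1,3),p["rvec"],p["tvec"],p["K"],p["dist_coeffs"])[0][:,0]
def ray(n,uv,z,p=None):
    p=p or manip.camera_params(n)
    R=cv2.Rodrigues(p["rvec"])[0]; q=cv2.undistortPoints(np.array(uv,float).reshape(-1,1,2),p["K"],p["dist_coeffs"])[:,0]
    d=np.c_[q,np.ones(len(q))]@R; c=-R.T@p["tvec"].ravel()
    return c+d*((np.reshape(z,(-1,1))-c[2])/d[:,2:])
E
python3 - <<'E'
from h import *
f=lambda a:np.c_[(np.array(a)[:,0]+.5)/4-.5+215,(np.array(a)[:,1]+80.5)/4-.5+120]
obs=f([(162,353),(249,324),(336,298),(292,200),(205,84),(516,179),(68,485),(390,585)])
z=np.array([116,116,116,268,18,18,18,18])
W=ray("top",obs,z);print(W.round(1))
def model(q):
    x,y,t,a,b,bx,by=q
    L=[(a+20,b+50),(a+55,b),(a+90,b-50),(70,0),(bx,by),(bx,-by),(-bx,by),(-bx,-by)]
    c,s=np.cos(t),np.sin(t)
    return np.array(L)@np.array([[c,s],[-s,c]])+[x,y]
r=least_squares(lambda q:(model(q)-W[:,:2]).ravel(),[500,80,-.3,0,0,155,120])
print(r.x.round(4),r.fun.reshape(-1,2).round(1))
E
```

```text
[[574.6 171.9 116. ]
 [595.  114.3 116. ]
 [613.4  56.4 116. ]
 [643.9  76.4 268. ]
 [790.6 160.7  18. ]
 [721.6 -69.1  18. ]
 [493.2 250.2  18. ]
 [425.   18.9  18. ]]
[ 6.014564e+02  9.141090e+01 -2.907000e-01 -6.835430e+01  1.981840e+01
  1.549834e+02  1.202588e+02] [[ 0.5  0.2]
 [-0.7 -0.1]
 [ 0.1 -0.1]
 [24.6 -5.1]
 [-6.2  1.5]
 [-6.1  0.9]
 [-5.8  0.9]
 [-6.5  1.8]]
```

Run:
```python
from h import *
for n in("top","scene"):
    p=manip.camera_params(n);print(n,(-cv2.Rodrigues(p["rvec"])[0].T@p["tvec"]).round())
    t=-.2907;u=np.array([np.cos(t),np.sin(t),0])
    for nm,o in(("A",[607.5,90.2,0]),("B",[577,97,0])):
        o=np.array(o)
        print(nm,proj(n,[o+70*u+[0,0,268],o+70*u+[0,0,189],o+70*u+[0,0,155],o+252*u+[0,0,190],o+235*u+[0,0,190]]).round(1).tolist())
print(ray("scene",[(367,235)],253))
i=cv2.imread("pics/scene0.png")[210:380,290:440]
cv2.imwrite("pics/scene0c.png",cv2.resize(i,None,fx=3.5,fy=3.5,interpolation=cv2.INTER_CUBIC))
```

```text
top [ 392.    0. 1321.]
A [[290.6, 177.0], [292.4, 185.2], [293.2, 188.4], [313.9, 119.9], [311.9, 125.9]]
B [[287.4, 189.6], [289.5, 196.9], [290.3, 199.7], [311.1, 131.1], [309.1, 137.1]]
scene [1544. -404. 1041.]
A [[367.4, 235.6], [365.8, 263.4], [365.1, 274.7], [381.0, 322.0], [379.4, 315.9]]
B [[364.0, 227.0], [362.5, 254.6], [361.9, 265.8], [377.1, 311.1], [375.6, 305.2]]
[[655.25432454  79.45473667 253.        ]]
```

View pics/scene0c.png

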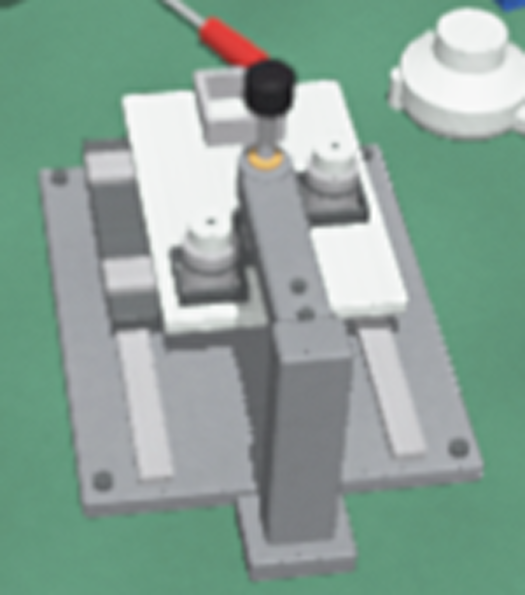

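Run:
```python
from h import *
f=lambda a,k,ox,oy:(np.array(a)+.5)/k-.5+[ox,oy]
# order m1,m2,m3,knobtop, bolts ++,+-,-+,--
T=f([(162,353),(249,324),(336,298),(292,200),(205,84),(516,179),(68,485),(390,585)],4,215,140)
S=f([(334,146),(0,0),(211,222),(270,72),(458,447),(101,481),(371,153),(60,177)],3.5,290,210)
z=[116,116,116,268,18,18,18,18]
def model(q):
    x,y,t,a,b,bx,by,p=q[:8]
    L=np.array([(a+20,b+50),(a+55,b),(a+90,b-50),(70,0),(p+bx,by),(p+bx,-by),(p-bx,by),(p-bx,-by)])
    c,s=np.cos(t),np.sin(t)
    return np.c_[L@np.array([[c,s],[-s,c]])+[x,y],z]
def res(q,full=0):
    M=model(q); e1=proj("top",M)-T; e2=(proj("scene",M)-S)[[0,2,3,4,5,6,7]]
    return np.r_[e1.ravel(),e2.ravel()]
r=least_squares(res,[580,95,-.29,-40,20,155,120,20],loss="soft_l1")
print(r.x.round(3));print(res(r.x).reshape(-1,2).round(1).tolist())
M=model(r.x);print(M[[3]],M[:3])
```

```text
[ 5.83541e+02  9.96230e+01 -2.90000e-01 -4.81600e+01  1.87120e+01
  1.54933e+02  1.20544e+02  2.54460e+01]
[[-0.6, -0.6], [-0.5, -0.2], [-0.5, -0.5], [-1.3, -2.8], [-1.0, -0.1], [-0.6, -0.1], [-0.7, -0.3], [-0.8, -0.0], [-1.0, -0.2], [-1.4, -0.3], [-0.4, -1.8], [-0.7, 0.5], [-0.7, 0.0], [-2.5, 0.5], [-1.1, 0.2]]
[[650.61826501  79.60782759 268.        ]] [[576.20265359 173.51765499 116.        ]
 [595.4450936  115.59763684 116.        ]
 [614.68753361  57.67761869 116.        ]]
```

Run:
```python
from h import *
for T,S,n in(((287.6,189.6),(366.8,230.2),'knobtop'),((255.1,227.9),(385,251.3),'m1'),((298.6,214.1),(349.9,273),'m3'),((265.9,160.6),(420.5,337.4),'bolt')):
    g=lambda P:np.r_[proj("top",P)[0]-T,proj("scene",P)[0]-S]
    r=least_squares(g,[600,90,100.]);print(n,r.x.round(1),r.fun.round(1))
```

```text
knobtop [647.1  79.8 260. ] [-1.2 -0.5 -1.2  0.2]
m1 [575.7 174.3 114.4] [-0.8 -0.3 -0.8  0.1]
m3 [614.7  59.  114.6] [-0.9 -0.4 -0.9  0.1]
bolt [791.3 163.   19.9] [-0.9 -0.4 -0.8  0.1]
```

Emit:
play_rows(
  series=[
    [[-0.03, -0.03, -0.03], 0.1, 0.3],
    [[-0.06, -0.03, -0.06], 0.2, 0.3],
    [[-0.09, -0.03, -0.09], 0.3, 0.3],
    [[-0.12, -0.03, -0.12], 0.4, 0.3],
    [[-0.15, -0.03, -0.15], 0.5, 0.3],
    [[-0.18, -0.03, -0.18], 0.6, 0.3],
    [[-0.21, -0.03, -0.21], 0.7, 0.3],
    [[-0.24, -0.03, -0.24], 0.745, 0.5],
    [[-0.27, -0.03, -0.27], 0.745, 0.6],
    [[-0.3, -0.03, -0.3], 0.745, 0.65],
    [[-0.33, -0.03, -0.33], 0.745, 0.65],
    [[-0.36, -0.03, -0.36], 0.745, 0.65],
    [[-0.39, -0.03, -0.39], 0.745, 0.65],
    [[-0.42, -0.03, -0.42], 0.745, 0.65],
    [[-0.44, -0.03, -0.44], 0.745, 0.65],
    [[-0.464, -0.03, -0.467], 0.745, 0.65],
    [[-0.464, -0.03, -0.467], 0.745, 0.65],
    [[-0.464, -0.03, -0.467], 0.745, 0.65],
    [[-0.464, -0.03, -0.467], 0.745, 0.65],
    [[-0.464, -0.03, -0.467], 0.745, 0.65],
  ],
)

```text
clock: 2.1
eef_pos: [453.0, 129.1, 235.6]
eef_rot: [-1.572, -0.0, 2.851]
wrist_force: [-0.2, -0.7, -0.2]
finger_gap: 33.0
```

Run:
```python
from h import *
s=manip.read_state();print(s["clock"],s["eef_pos"],s["eef_rot"],s["finger_gap"],s["joints"])
np.save("wp.npy",manip.camera_params("wrist"),allow_pickle=True)
cv2.imwrite("pics/w1.png",manip.camera("wrist")[:,:,::-1])
print(manip.camera_params("wrist"))
```

```text
2.1 [452.99514034 129.10193114 235.55923793] [-1.57159442e+00 -4.96855490e-04  2.85120510e+00] 32.964287063125845 [1.99315146e-01 9.84211981e-02 1.69139588e+00 9.60939990e-04
 1.35183874e+00 2.06029046e+00]
{'K': array([[432.91832943,   0.        , 315.83023279],
       [  0.        , 432.91832943, 240.03178184],
       [  0.        ,   0.        ,   1.        ]]), 'dist_coeffs': array([-0.01743568,  0.        ,  0.        ,  0.        ,  0.        ]), 'rvec': array([-1.78635336,  2.39542479,  0.28355493]), 'tvec': array([252.1531293 , 354.58866194, 511.31552626])}
```

View pics/w1.png

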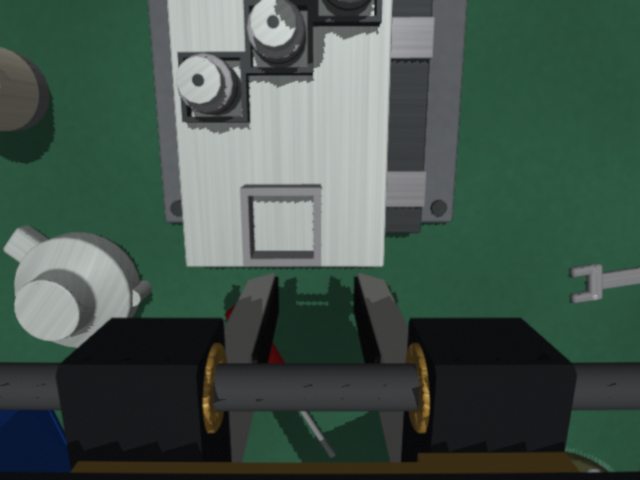

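Run:
```python
from h import *
p=np.load("wp.npy",allow_pickle=True).item()
W=ray("wrist",[(281.5,225),(316.5,225),(198,80),(273,21),(178,208),(439,208)],[86,86,116,116,18,18],p);print(W.round(1))
t=-.2905;R=np.array([[np.cos(t),np.sin(t)],[-np.sin(t),np.cos(t)]])
print("m1-pocket",R@(W[2]-W[0])[:2],"m2-pocket",R@(W[3]-W[0])[:2],"bolts",R@(W[4]-W[5])[:2])
```

```text
[[460.1 153.7  86. ]
 [452.4 127.8  86. ]
 [573.1 172.8 116. ]
 [592.9 114.9 116. ]
 [491.2 250.2  18. ]
 [422.2  18.2  18. ]]
m1-pocket [102.78005775  50.58219992] m2-pocket [138.33004985   0.77977825] bolts [ -0.2968654  242.04062961]
```

Emit:
play_rows(
  series=[
    [[0, 0.04, 0], 0, 0.65],
    [[0, 0.08, 0], 0, 0.65],
    [[0, 0.12, 0], 0, 0.65],
    [[0, 0.145, 0], 0, 0.65],
    [[0, 0.16, 0], 0, 0.65],
    [[0, 0.168, 0], 0, 0.65],
    [[0, 0.168, 0], 0, 0.65],
    [[0, 0.168, 0], 0, 1],
    [[0, 0.168, 0], 0, 1],
    [[0, 0.168, 0], 0, 1],
    [[0, 0.168, 0], 0, 1],
    [[0, 0.168, 0], 0, 1],
    [[0, 0.168, 0], 0, 1],
    [[0, 0.168, 0], 0, 1],
  ],
  squeeze=30,
)

```text
clock: 3.55
eef_pos: [453.2, 129.3, 68.0]
eef_rot: [-1.572, 0.0, 2.851]
wrist_force: [-2.5, -2.6, 6.1]
finger_gap: 5.9
```

Emit:
play_rows(
  series=[
    [[-0.006, 0, 0.004], 0, 1],
    [[-0.014, 0, 0.01], 0, 1],
    [[-0.022, 0, 0.016], 0, 1],
    [[-0.03, 0, 0.021], 0, 1],
    [[-0.038, 0, 0.027], 0, 1],
    [[-0.046, 0, 0.032], 0, 1],
    [[-0.054, 0, 0.038], 0, 1],
    [[-0.062, 0, 0.043], 0, 1],
    [[-0.07, 0, 0.049], 0, 1],
    [[-0.078, 0, 0.055], 0, 1],
    [[-0.086, 0, 0.06], 0, 1],
    [[-0.092, 0, 0.065], 0, 1],
    [[-0.0977, 0, 0.0684], 0, 1],
    [[-0.0977, 0, 0.0684], 0, 1],
    [[-0.0977, 0, 0.0684], 0, 1],
  ],
  squeeze=30,
)

```text
clock: 5.05
eef_pos: [527.6, 35.2, 68.1]
eef_rot: [-1.571, 0.001, 2.851]
wrist_force: [2.4, -4.2, 0.6]
finger_gap: 5.8
```

Run:
```python
from h import *
np.save("wp.npy",manip.camera_params("wrist"),allow_pickle=True)
a=manip.camera("wrist")[:,:,::-1]; b=manip.camera("top")[:,:,::-1]
c=manip.camera("scene")[:,:,::-1]
z=lambda i,y,x,k:cv2.resize(i[y:y+100,x:x+133],None,fx=3,fy=3,interpolation=cv2.INTER_CUBIC)
cv2.imwrite("pics/m2.png",np.vstack([cv2.resize(a,(399,300)),z(c,210,300,3)]) if 0 else np.hstack([cv2.resize(a,(400,300)),cv2.resize(c[215:315,310:443],(399,300),interpolation=cv2.INTER_CUBIC)]))
```

```text
(no output)
```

View pics/m2.png

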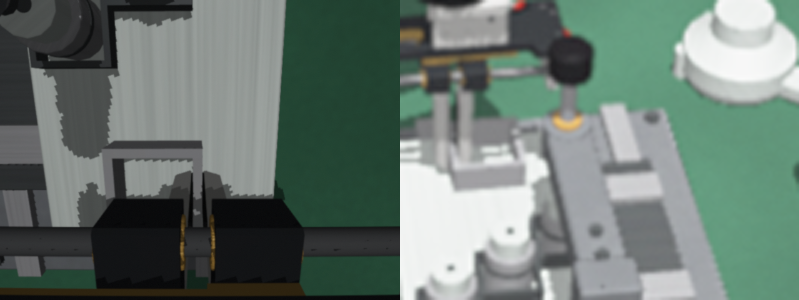

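Emit:
play_rows(
  series=[
    [[0, 0, 0], 0, 0.65],
    [[0, 0, 0], 0, 0.65],
    [[0, 0, 0], 0, 0.65],
    [[0, -0.03, 0], 0, 0.65],
    [[0, -0.07, 0], 0, 0.65],
    [[0, -0.11, 0], 0, 0.65],
    [[0, -0.15, 0], 0, 0.65],
    [[0, -0.19, -0.02], 0, 0.4],
    [[0, -0.23, -0.05], 0, 0.4],
    [[0, -0.235, -0.078], 0, 0.4],
    [[0, -0.235, -0.078], 0, 0.4],
    [[0, -0.235, -0.078], 0, 0.4],
  ],
)

```text
clock: 6.4
eef_pos: [549.2, 110.5, 302.5]
eef_rot: [-1.571, -0.0, 2.852]
wrist_force: [0.1, -0.7, -0.7]
finger_gap: 56.3
```

Run:
```python
from h import *
p=manip.camera_params("wrist");np.save("wp.npy",p,allow_pickle=True)
a=manip.camera("wrist")[:,:,::-1]
print((-cv2.Rodrigues(p["rvec"])[0].T@p["tvec"]).round(1),manip.read_state()["eef_pos"])
print(proj("wrist",[[648,79.7,268],[648,79.7,189],[648,79.7,116]],p))
cv2.imwrite("pics/w3.png",a)
```

```text
[612.7  90.7 481.7] [549.0926294  109.95697408 302.38517273]
[[316.8409819   54.45372489]
 [316.54353199  77.22371406]
 [316.38555707  89.32116849]]
```

View pics/w3.png

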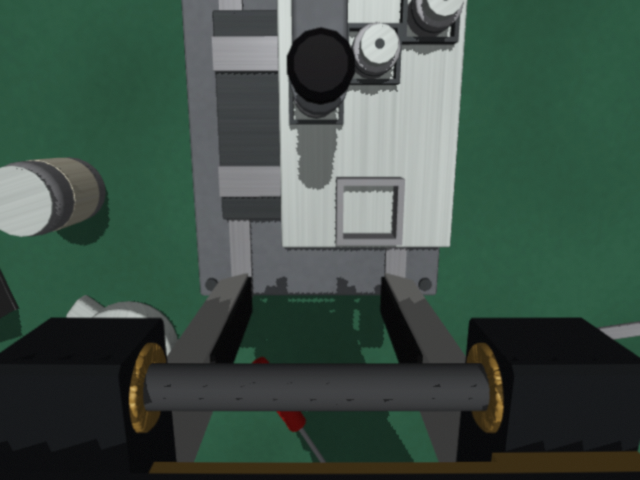

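Run:
```python
from h import *
p=np.load("wp.npy",allow_pickle=True).item()
W=ray("wrist",[(320.5,61.5),(320.5,61.5),(379,43),(369.5,211)],[268,260,116,86],p);print(W.round(1))
t=-.2905;R=np.array([[np.cos(t),np.sin(t)],[-np.sin(t),np.cos(t)]])
for k in(0,1):print("axis-m2",R@(W[k]-W[2])[:2],"axis-pocket",R@(W[k]-W[3])[:2])
# triangulate knob top with three views, m-relative
q=manip.camera_params("top"),manip.camera_params("scene")
g=lambda P:np.r_[(proj("top",P,q[0])[0]-(287.6,189.6)),proj("scene",P,q[1])[0]-(366.8,230.2),(proj("wrist",P,p)[0]-(320.5,61.5))]
print(least_squares(g,[648,80,265.]).x)
```

```text
[[644.6  78.9 268. ]
 [645.8  78.5 260. ]
 [667.4  22.6 116. ]
 [534.3  62.1  86. ]]
axis-m2 [-37.94336383  47.41770084] axis-pocket [100.86816499  47.76610219]
axis-m2 [-36.67548525  47.33874149] axis-pocket [102.13604357  47.68714284]
[645.87969081  78.61455131 259.85855218]
```

Emit:
play_rows(
  series=[
    [[-0.03, 0, 0.0024], 0, 0.3],
    [[-0.06, 0, 0.0024], 0, 0.3],
    [[-0.09, 0, 0.0024], 0, 0.3],
    [[-0.1017, 0, 0.0024], 0, 0.3],
    [[-0.1017, 0.01, 0.0024], 0, 0.3],
    [[-0.1017, 0.035, 0.0024], 0, 0.3],
    [[-0.1017, 0.06, 0.0024], 0, 0.3],
    [[-0.1017, 0.071, 0.0024], 0, 0.3],
    [[-0.1017, 0.071, 0.0024], 0, 0.3],
    [[-0.1017, 0.071, 0.0024], 0, 1],
    [[-0.1017, 0.071, 0.0024], 0, 1],
    [[-0.1017, 0.071, 0.0024], 0, 1],
    [[-0.1017, 0.071, 0.0024], 0, 1],
    [[-0.1017, 0.071, 0.0024], 0, 1],
    [[-0.1017, 0.071, 0.0024], 0, 1],
  ],
  squeeze=20,
)

```text
clock: 7.95
eef_pos: [646.1, 79.3, 231.8]
eef_rot: [-1.572, 0.001, 2.852]
wrist_force: [2.2, 4.9, 1.4]
finger_gap: 33.5
```

```bash
cat > st.py <<'E'
from h import *
s=manip.read_state();t=-.2905;x,y,z=s["eef_pos"];f=s["wrist_force"];u=np.array([np.cos(t),np.sin(t)]);v=np.array([-u[1],u[0]])
print(s["clock"],"u",np.dot(u,[x,y]).round(2),"v",np.dot(v,[x,y]).round(2),"z",z.round(2),"F",f.round(1),"Fu",u@f[:2],"Fv",v@f[:2],"gap",s["finger_gap"].round(1),s["eef_rot"].round(4))
E
python3 st.py
```

```text
Traceback (most recent call last):
  File "st.py", line 3, in <module>
    print(s["clock"],"u",np.dot(u,[x,y]).round(2),"v",np.dot(v,[x,y]).round(2),"z",z.round(2),"F",f.round(1),"Fu",u@f[:2],"Fv",v@f[:2],"gap",s["finger_gap"].round(1),s["eef_rot"].round(4))
                                                                                                                                             ^^^^^^^^^^^^^^^^^^^^^
AttributeError: 'float' object has no attribute 'round'
```

Emit:
play_rows(
  series=[
    [[0, 0.002, 0], 0, 1],
    [[0, 0.004, 0], 0, 1],
    [[0, 0.006, 0], 0, 1],
    [[0, 0.008, 0], 0, 1],
    [[0, 0.0095, 0], 0, 1],
    [[0, 0.0095, 0], 0, 1],
  ],
)

```text
clock: 8.55
eef_pos: [646.1, 79.4, 221.9]
eef_rot: [-1.572, 0.0, 2.852]
wrist_force: [1.4, 1.9, -0.4]
finger_gap: 33.2
```

```bash
sed -i 's/s\["finger_gap"\].round(1)/s["finger_gap"]/' st.py; python3 st.py
```

```text
8.55 u 596.33 v 261.12 z 221.89 F [ 1.4  1.9 -0.4] Fu 0.8047695615466013 Fv 2.2657610772118257 gap 33.16326979644798 [-1.5723e+00  2.0000e-04  2.8521e+00]
```

Emit:
play_rows(
  series=[
    [[0, 0.001, 0], 0, 1],
    [[0, 0.002, 0], 0, 1],
    [[0, 0.003, 0], 0, 1],
    [[0, 0.004, 0], 0, 1],
    [[0, 0.004, 0], 0, 1],
  ],
)

```text
clock: 9.05
eef_pos: [646.1, 79.4, 217.7]
eef_rot: [-1.572, 0.0, 2.852]
wrist_force: [1.2, 1.9, 0.4]
finger_gap: 33.8
```

Emit:
play_rows(
  series=[
    [[0, 0.001, 0], 0, 1],
    [[0, 0.002, 0], 0, 1],
    [[0, 0.003, 0], 0, 1],
    [[0, 0.003, 0], 0, 1],
  ],
)

```text
clock: 9.45
eef_pos: [646.1, 79.4, 214.5]
eef_rot: [-1.572, 0.0, 2.852]
wrist_force: [0.4, 1.6, -0.3]
finger_gap: 33.5
```

Emit:
play_rows(
  series=[
    [[0, 0.001, 0], 0, 1],
    [[0, 0.002, 0], 0, 1],
    [[0, 0.003, 0], 0, 1],
    [[0, 0.003, 0], 0, 1],
  ],
)

```text
clock: 9.85
eef_pos: [646.2, 79.4, 211.3]
eef_rot: [-1.572, -0.0, 2.852]
wrist_force: [1.0, 1.7, 0.8]
finger_gap: 33.6
```

Emit:
play_rows(
  series=[
    [[0, 0.001, 0], 0, 1],
    [[0, 0.002, 0], 0, 1],
    [[0, 0.002, 0], 0, 1],
  ],
)

```text
clock: 10.15
eef_pos: [646.1, 79.4, 209.1]
eef_rot: [-1.572, -0.0, 2.852]
wrist_force: [1.0, 2.1, 1.5]
finger_gap: 33.7
```

```bash
python3 st.py
python3 - <<'E'
from h import *
c=manip.camera("scene")[:,:,::-1]
cv2.imwrite("pics/s4.png",cv2.resize(c[200:330,290:460],None,fx=4.5,fy=4.5,interpolation=cv2.INTER_CUBIC))
E
```

```text
10.15 u 596.31 v 261.15 z 209.12 F [1.  2.1 1.5] Fu 0.4045871238966041 Fv 2.2659566776507862 gap 33.7411802137226 [-1.5722e+00 -2.0000e-04  2.8521e+00]
```

View pics/s4.png

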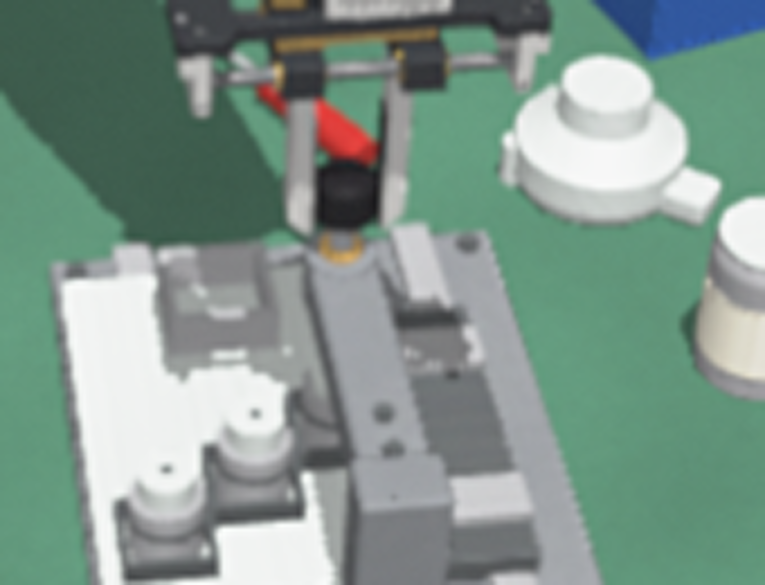

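The scene crop shows the knob gripped at (347,190), most of the way down with the stem nearly hidden. I'll keep pushing gently.

Emit:
play_rows(
  series=[
    [[0, 0.001, 0], 0, 1],
    [[0, 0.002, 0], 0, 1],
    [[0, 0.002, 0], 0, 1],
  ],
)

```text
clock: 10.5
eef_pos: [646.1, 79.4, 207.0]
eef_rot: [-1.572, -0.0, 2.852]
wrist_force: [1.5, 0.8, 0.5]
finger_gap: 33.2
```

Emit:
play_rows(
  series=[
    [[0, 0.001, 0], 0, 1],
    [[0, 0.002, 0], 0, 1],
    [[0, 0.002, 0], 0, 1],
  ],
)

```text
clock: 10.8
eef_pos: [646.1, 79.4, 204.8]
eef_rot: [-1.572, -0.0, 2.852]
wrist_force: [1.5, 0.9, 1.3]
finger_gap: 33.6
```

Emit:
play_rows(
  series=[
    [[0, 0.001, 0], 0, 1],
    [[0, 0.002, 0], 0, 1],
    [[0, 0.002, 0], 0, 1],
  ],
)

```text
clock: 11.1
eef_pos: [646.2, 79.4, 203.9]
eef_rot: [-1.572, 0.001, 2.852]
wrist_force: [-2.0, 1.0, 10.1]
finger_gap: 33.5
```

Emit:
play_rows(
  series=[
    [[0, 0.001, 0], 0, 1],
    [[0, 0.002, 0], 0, 1],
    [[0, 0.002, 0], 0, 1],
  ],
)

```text
clock: 11.4
eef_pos: [646.3, 79.4, 203.6]
eef_rot: [-1.573, 0.002, 2.852]
wrist_force: [-4.9, 2.0, 14.2]
finger_gap: 33.5
```

```bash
python3 st.py
python3 - <<'E'
from h import *
c=manip.camera("scene")[:,:,::-1]
cv2.imwrite("pics/s5.png",cv2.resize(c[225:275,345:395],None,fx=10,fy=10,interpolation=cv2.INTER_CUBIC))
E
```

```text
11.4 u 596.46 v 261.21 z 203.57 F [-4.9  2.  14.2] Fu -5.26507061975994 Fv 0.4887492143871007 gap 33.51579597138307 [-1.5730e+00  2.2000e-03  2.8522e+00]
```

View pics/s5.png

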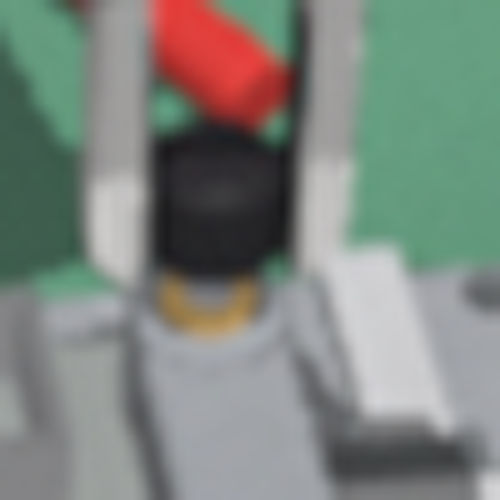

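Emit:
play_rows(
  series=[
    [[0, -0.003, 0], 0, 1],
    [[0, -0.007, 0], 0, 1],
    [[0, -0.011, 0], 0, 1],
    [[0, -0.015, 0], 0, 1],
    [[0, -0.019, 0], 0, 1],
    [[0, -0.023, 0], 0, 1],
    [[0, -0.027, 0], 0, 1],
    [[0, -0.029, 0], 0, 1],
    [[0, -0.029, 0], 0, 1],
  ],
)

```text
clock: 12.35
eef_pos: [646.2, 79.4, 233.2]
eef_rot: [-1.573, 0.003, 2.852]
wrist_force: [0.7, 1.1, -1.3]
finger_gap: 33.5
```

```bash
python3 st.py
python3 - <<'E'
from h import *
c=manip.camera("scene")[:,:,::-1]
cv2.imwrite("pics/s6.png",cv2.resize(c[215:275,345:395],None,fx=10,fy=10,interpolation=cv2.INTER_CUBIC))
for z in (268,264,260,240,236,232): print(z,(proj("scene",[[647,79.5,z]])[0]-[345,215])*10)
E
```

```text
12.35 u 596.39 v 261.15 z 233.2 F [ 0.7  1.1 -1.3] Fu 0.3729060120862264 Fv 1.2415347332752784 gap 33.48779964812687 [-1.5731e+00  2.6000e-03  2.8522e+00]
268 [206.52044647 124.77888289]
264 [205.7175479 139.254091 ]
260 [204.91648841 153.67365171]
240 [200.93886159 224.94440366]
236 [200.14888495 239.03467398]
232 [199.36076202 253.07082695]
```

View pics/s6.png

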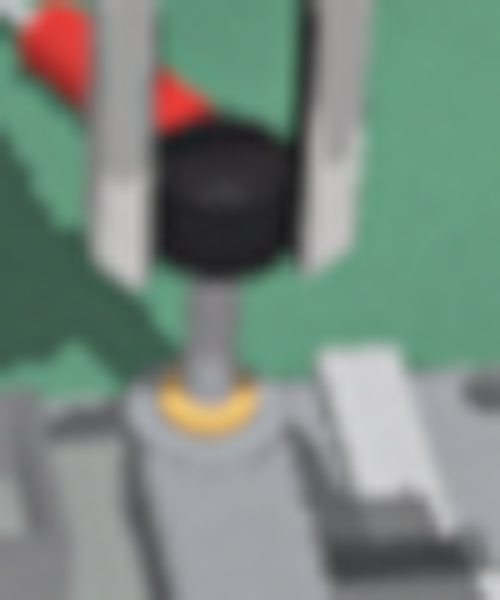

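Emit:
play_rows(
  series=[
    [[0, 0, 0], 0, 0.3],
    [[0, 0, 0], 0, 0.3],
    [[0, 0, 0], 0, 0.3],
    [[0, -0.03, 0], 0, 0.3],
    [[0, -0.065, 0], 0, 0.3],
    [[0.02, -0.07, 0.015], 0, 0.3],
    [[0.05, -0.07, 0.035], 0, 0.65],
    [[0.08, -0.07, 0.06], 0, 0.65],
    [[0.101, -0.07, 0.0764], 0, 0.65],
    [[0.101, -0.06, 0.0764], 0, 0.65],
    [[0.101, -0.02, 0.0764], 0, 0.65],
    [[0.101, 0.02, 0.0764], 0, 0.65],
    [[0.101, 0.06, 0.0764], 0, 0.65],
    [[0.101, 0.1, 0.0764], 0, 0.65],
    [[0.101, 0.135, 0.0764], 0, 0.65],
    [[0.101, 0.155, 0.0764], 0, 0.65],
    [[0.101, 0.164, 0.0764], 0, 0.65],
    [[0.101, 0.164, 0.0764], 0, 0.65],
  ],
)

```text
clock: 14.2
eef_pos: [528.0, 35.3, 67.8]
eef_rot: [-1.573, 0.001, 2.852]
wrist_force: [0.5, 0.3, 0.4]
finger_gap: 32.7
```

Emit:
play_rows(
  series=[
    [[0, 0, 0], 0, 1],
    [[0, 0, 0], 0, 1],
    [[0, 0, 0], 0, 1],
    [[0, 0, 0], 0, 1],
    [[0, 0, 0], 0, 1],
    [[0, 0, 0], 0, 1],
  ],
  squeeze=30,
)

```text
clock: 14.8
eef_pos: [528.3, 35.3, 68.4]
eef_rot: [-1.573, 0.002, 2.852]
wrist_force: [-1.7, 0.3, 5.9]
finger_gap: 6.1
```

```bash
python3 st.py
```

```text
14.8 u 496.09 v 185.14 z 68.42 F [-1.7  0.3  5.9] Fu -1.6579885765149383 Fv -0.228579604592021 gap 6.067744399257068 [-1.5729e+00  2.0000e-03  2.8522e+00]
```

Emit:
play_rows(
  series=[
    [[0.005, 0, -0.006], 0, 1],
    [[0.011, 0, -0.014], 0, 1],
    [[0.017, 0, -0.022], 0, 1],
    [[0.023, 0, -0.03], 0, 1],
    [[0.029, 0, -0.037], 0, 1],
    [[0.034, 0, -0.044], 0, 1],
    [[0.0373, 0, -0.048], 0, 1],
    [[0.0373, 0, -0.048], 0, 1],
    [[0.0373, 0, -0.048], 0, 1],
  ],
)

```text
clock: 15.7
eef_pos: [506.0, 92.4, 68.5]
eef_rot: [-1.573, 0.001, 2.852]
wrist_force: [-0.9, 4.4, 1.7]
finger_gap: 6.0
```

```bash
python3 st.py
```

```text
15.7 u 458.37 v 233.43 z 68.48 F [-0.9  4.4  1.7] Fu -2.1099799913427524 Fv 3.9620615927966845 gap 5.962590029905335 [-1.5734e+00  1.2000e-03  2.8525e+00]
```

Emit:
play_rows(
  series=[
    [[0, 0, 0], 0, 0.65],
    [[0, 0, 0], 0, 0.65],
    [[0, 0, 0], 0, 0.65],
    [[0, -0.03, 0], 0, 0.65],
    [[0, -0.07, 0], 0, 0.65],
    [[0, -0.11, 0], 0, 0.65],
    [[0, -0.15, 0], 0, 0.4],
    [[0, -0.19, -0.01], 0, 0.3],
    [[-0.02, -0.22, -0.02], 0, 0.3],
    [[-0.036, -0.235, -0.0277], 0, 0.3],
    [[-0.036, -0.235, -0.0277], 0, 0.3],
    [[-0.036, -0.235, -0.0277], 0, 0.3],
  ],
)

```text
clock: 16.9
eef_pos: [547.6, 107.9, 302.5]
eef_rot: [-1.573, -0.0, 2.852]
wrist_force: [0.0, 0.0, -0.6]
finger_gap: 65.5
```

```bash
python3 st.py
python3 - <<'E'
from h import *
p=manip.camera_params("wrist");np.save("wp.npy",p,allow_pickle=True)
a=manip.camera("wrist")[:,:,::-1]
cv2.imwrite("pics/w7.png",cv2.resize(a[0:290,180:500],None,fx=2,fy=2,interpolation=cv2.INTER_CUBIC))
E
```

```text
16.9 u 493.75 v 260.25 z 302.53 F [ 0.   0.  -0.6] Fu 0.025590908905882847 Fv 0.022967335467367483 gap 65.52958776615891 [-1.5728e+00 -1.0000e-04  2.8523e+00]
```

View pics/w7.png

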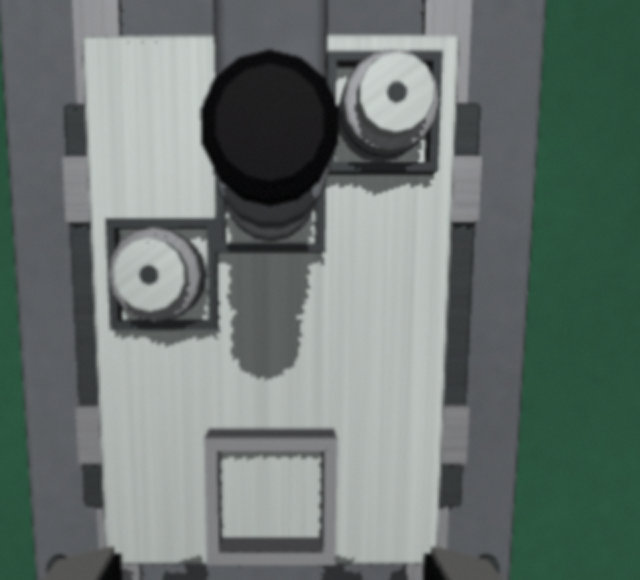

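Run:
```python
from h import *
p=np.load("wp.npy",allow_pickle=True).item()
uv=np.array([(270,118),(149,274),(397,91),(271,497)])/2-.25+[180,0]
t=-.2905;R=np.array([[np.cos(t),np.sin(t)],[-np.sin(t),np.cos(t)]])
for z in(262,258):
    W=ray("wrist",uv,[z,116,116,86],p)[:,:2]@R.T
    print(W.round(1).tolist()," m2 from m1,m3,pocket minus axis:",(W[1:]+[[35,-50],[-35,50],[140,0]]-W[0]).round(1).tolist())
```

```text
[[596.4, 260.1], [560.1, 310.4], [630.5, 210.8], [457.7, 260.1]]  m2 from m1,m3,pocket minus axis: [[-1.3, 0.3], [-0.9, 0.7], [1.3, 0.0]]
[[597.1, 260.1], [560.1, 310.4], [630.5, 210.8], [457.7, 260.1]]  m2 from m1,m3,pocket minus axis: [[-2.0, 0.3], [-1.5, 0.7], [0.6, 0.0]]
```

The carriage is centred to about 1.5 mm in the wrist view (knob at (270,118), dots at (149,274) and (397,91) in the crop). Next I'll grip the knob and press.

Emit:
play_rows(
  series=[
    [[-0.03, 0, -0.0009], 0, 0.3],
    [[-0.06, 0, -0.0009], 0, 0.3],
    [[-0.09, 0, -0.0009], 0, 0.3],
    [[-0.1026, 0, -0.0009], 0, 0.3],
    [[-0.1026, 0.01, -0.0009], 0, 0.3],
    [[-0.1026, 0.035, -0.0009], 0, 0.3],
    [[-0.1026, 0.06, -0.0009], 0, 0.3],
    [[-0.1026, 0.07, -0.0009], 0, 0.3],
    [[-0.1026, 0.07, -0.0009], 0, 0.3],
    [[-0.1026, 0.07, -0.0009], 0, 1],
    [[-0.1026, 0.07, -0.0009], 0, 1],
    [[-0.1026, 0.07, -0.0009], 0, 1],
    [[-0.1026, 0.07, -0.0009], 0, 1],
    [[-0.1026, 0.07, -0.0009], 0, 1],
  ],
  squeeze=20,
)

```text
clock: 18.35
eef_pos: [645.9, 79.5, 232.6]
eef_rot: [-1.573, -0.0, 2.852]
wrist_force: [-0.6, -1.1, 2.5]
finger_gap: 33.6
```

Emit:
play_rows(
  series=[
    [[0, 0.002, 0], 0, 1],
    [[0, 0.004, 0], 0, 1],
    [[0, 0.006, 0], 0, 1],
    [[0, 0.008, 0], 0, 1],
    [[0, 0.01, 0], 0, 1],
    [[0, 0.01, 0], 0, 1],
  ],
)

```text
clock: 18.95
eef_pos: [645.9, 79.5, 222.1]
eef_rot: [-1.572, -0.001, 2.852]
wrist_force: [1.2, -0.4, -1.2]
finger_gap: 33.6
```

Emit:
play_rows(
  series=[
    [[0, 0.001, 0], 0, 1],
    [[0, 0.002, 0], 0, 1],
    [[0, 0.003, 0], 0, 1],
    [[0, 0.003, 0], 0, 1],
  ],
)

```text
clock: 19.35
eef_pos: [645.9, 79.5, 218.9]
eef_rot: [-1.572, -0.001, 2.852]
wrist_force: [-0.4, -0.8, 1.3]
finger_gap: 33.4
```

Emit:
play_rows(
  series=[
    [[0, 0.001, 0], 0, 1],
    [[0, 0.002, 0], 0, 1],
    [[0, 0.002, 0], 0, 1],
  ],
)

```text
clock: 19.65
eef_pos: [645.9, 79.5, 216.7]
eef_rot: [-1.572, -0.001, 2.852]
wrist_force: [-0.5, -0.7, 0.5]
finger_gap: 33.8
```

Emit:
play_rows(
  series=[
    [[0, 0.001, 0], 0, 1],
    [[0, 0.002, 0], 0, 1],
    [[0, 0.002, 0], 0, 1],
  ],
)

```text
clock: 19.95
eef_pos: [646.0, 79.5, 215.3]
eef_rot: [-1.573, 0.0, 2.852]
wrist_force: [-2.8, -0.7, 5.8]
finger_gap: 33.4
```

Emit:
play_rows(
  series=[
    [[0, 0.001, 0], 0, 1],
    [[0, 0.002, 0], 0, 1],
    [[0, 0.003, 0], 0, 1],
    [[0, 0.003, 0], 0, 1],
    [[0, 0.003, 0], 0, 1],
  ],
)

```text
clock: 20.45
eef_pos: [646.0, 79.5, 213.7]
eef_rot: [-1.573, 0.001, 2.852]
wrist_force: [-4.1, -1.0, 10.8]
finger_gap: 33.4
```

Emit:
play_rows(
  series=[
    [[0, 0.001, 0], 0, 1],
    [[0, 0.002, 0], 0, 1],
    [[0, 0.003, 0], 0, 1],
    [[0, 0.003, 0], 0, 1],
    [[0, 0.003, 0], 0, 1],
  ],
)

```text
clock: 20.95
eef_pos: [646.1, 79.5, 212.6]
eef_rot: [-1.573, 0.003, 2.852]
wrist_force: [-6.9, -1.1, 14.9]
finger_gap: 33.0
```

Cartridge 2 firms up about 9 mm higher than cartridge 1, so it is good. I'll pull up, release, and go to the pocket for cartridge 3.

Emit:
play_rows(
  series=[
    [[0, -0.003, 0], 0, 1],
    [[0, -0.007, 0], 0, 1],
    [[0, -0.011, 0], 0, 1],
    [[0, -0.015, 0], 0, 1],
    [[0, -0.019, 0], 0, 1],
    [[0, -0.021, 0], 0, 1],
    [[0, -0.021, 0], 0, 1],
    [[0, -0.021, 0], 0, 1],
  ],
)

```text
clock: 21.75
eef_pos: [646.0, 79.5, 234.0]
eef_rot: [-1.574, 0.003, 2.852]
wrist_force: [-0.5, -0.0, -2.2]
finger_gap: 33.5
```

```bash
python3 st.py
```

```text
21.75 u 596.15 v 261.17 z 234.02 F [-0.5 -0.  -2.2] Fu -0.4508659302644101 Fv -0.16382286193009535 gap 33.54329193984695 [-1.5736  0.0033  2.8522]
```

Emit:
play_rows(
  series=[
    [[0, 0, 0], 0, 0.3],
    [[0, 0, 0], 0, 0.3],
    [[0, 0, 0], 0, 0.3],
    [[0, -0.03, 0], 0, 0.3],
    [[0, -0.065, 0], 0, 0.3],
    [[0.03, -0.07, 0.01], 0, 0.3],
    [[0.07, -0.07, 0.02], 0, 0.65],
    [[0.11, -0.07, 0.0277], 0, 0.65],
    [[0.1378, -0.07, 0.0277], 0, 0.65],
    [[0.1378, -0.06, 0.0277], 0, 0.65],
    [[0.1378, -0.02, 0.0277], 0, 0.65],
    [[0.1378, 0.02, 0.0277], 0, 0.65],
    [[0.1378, 0.06, 0.0277], 0, 0.65],
    [[0.1378, 0.1, 0.0277], 0, 0.65],
    [[0.1378, 0.135, 0.0277], 0, 0.65],
    [[0.1378, 0.155, 0.0277], 0, 0.65],
    [[0.1378, 0.165, 0.0277], 0, 0.65],
    [[0.1378, 0.165, 0.0277], 0, 0.65],
  ],
)

```text
clock: 23.55
eef_pos: [506.5, 92.4, 67.4]
eef_rot: [-1.573, 0.002, 2.852]
wrist_force: [-0.1, 0.0, 1.2]
finger_gap: 32.8
```

Emit:
play_rows(
  series=[
    [[0, 0, 0], 0, 1],
    [[0, 0, 0], 0, 1],
    [[0, 0, 0], 0, 1],
    [[0, 0, 0], 0, 1],
    [[0, 0, 0], 0, 1],
    [[0, 0, 0], 0, 1],
  ],
  squeeze=30,
)

```text
clock: 24.15
eef_pos: [506.9, 92.3, 68.1]
eef_rot: [-1.573, 0.003, 2.852]
wrist_force: [-1.2, -0.2, 7.2]
finger_gap: 5.9
```

```bash
python3 st.py
```

```text
24.15 u 459.21 v 233.66 z 68.08 F [-1.2 -0.2  7.2] Fu -1.096878949829475 Fv -0.5479220197808324 gap 5.861316728641768 [-1.5731e+00  2.6000e-03  2.8522e+00]
```

Emit:
play_rows(
  series=[
    [[0.005, 0, -0.006], 0, 1],
    [[0.01, 0, -0.014], 0, 1],
    [[0.016, 0, -0.022], 0, 1],
    [[0.021, 0, -0.03], 0, 1],
    [[0.027, 0, -0.038], 0, 1],
    [[0.032, 0, -0.046], 0, 1],
    [[0.0345, 0, -0.0495], 0, 1],
    [[0.0345, 0, -0.0495], 0, 1],
    [[0.0345, 0, -0.0495], 0, 1],
  ],
)

```text
clock: 25.05
eef_pos: [487.7, 150.0, 68.1]
eef_rot: [-1.574, 0.002, 2.852]
wrist_force: [-2.6, 3.6, 0.7]
finger_gap: 5.9
```

```bash
python3 st.py
```

```text
25.05 u 424.31 v 283.38 z 68.11 F [-2.6  3.6  0.7] Fu -3.494789335620026 Fv 2.7368228321669275 gap 5.9004584914521985 [-1.5737e+00  1.8000e-03  2.8523e+00]
```

Emit:
play_rows(
  series=[
    [[0, 0, 0], 0, 0.65],
    [[0, 0, 0], 0, 0.65],
    [[0, 0, 0], 0, 0.65],
    [[0, -0.03, 0], 0, 0.65],
    [[0, -0.07, 0], 0, 0.65],
    [[0, -0.11, 0], 0, 0.65],
    [[0, -0.15, 0], 0, 0.4],
    [[0, -0.19, 0], 0, 0.3],
    [[-0.02, -0.225, 0.01], 0, 0.3],
    [[-0.05, -0.237, 0.02], 0, 0.3],
    [[-0.09, -0.237, 0.022], 0, 0.3],
    [[-0.13, -0.237, 0.022], 0, 0.3],
    [[-0.16, -0.237, 0.022], 0, 0.3],
    [[-0.1719, -0.237, 0.022], 0, 0.3],
    [[-0.1719, -0.237, 0.022], 0, 0.3],
    [[-0.1719, -0.225, 0.022], 0, 0.3],
    [[-0.1719, -0.2, 0.022], 0, 0.3],
    [[-0.1719, -0.175, 0.022], 0, 0.3],
    [[-0.1719, -0.165, 0.022], 0, 0.3],
    [[-0.1719, -0.165, 0.022], 0, 0.3],
  ],
)

```text
clock: 27.05
eef_pos: [644.8, 79.7, 232.2]
eef_rot: [-1.573, -0.0, 2.853]
wrist_force: [0.8, 0.9, 0.1]
finger_gap: 65.8
```

Emit:
play_rows(
  series=[
    [[0, 0, 0], 0, 1],
    [[0, 0, 0], 0, 1],
    [[0, 0, 0], 0, 1],
    [[0, 0, 0], 0, 1],
    [[0, 0, 0], 0, 1],
    [[0, 0.002, 0], 0, 1],
    [[0, 0.004, 0], 0, 1],
    [[0, 0.006, 0], 0, 1],
    [[0, 0.008, 0], 0, 1],
    [[0, 0.01, 0], 0, 1],
    [[0, 0.012, 0], 0, 1],
    [[0, 0.012, 0], 0, 1],
  ],
  squeeze=20,
)

```text
clock: 28.25
eef_pos: [644.9, 79.8, 219.8]
eef_rot: [-1.573, -0.0, 2.853]
wrist_force: [3.8, 0.9, -1.7]
finger_gap: 33.5
```

```bash
python3 st.py
```

```text
28.25 u 595.01 v 261.15 z 219.78 F [ 3.8  0.9 -1.7] Fu 3.3591252891460415 Fv 1.893281127490544 gap 33.45885033761091 [-1.5730e+00 -3.0000e-04  2.8527e+00]
```

Emit:
play_rows(
  series=[
    [[0, 0.001, 0], 0, 1],
    [[0, 0.002, 0], 0, 1],
    [[0, 0.003, 0], 0, 1],
    [[0, 0.004, 0], 0, 1],
    [[0, 0.004, 0], 0, 1],
  ],
)

```text
clock: 28.75
eef_pos: [644.9, 79.8, 215.6]
eef_rot: [-1.573, -0.0, 2.853]
wrist_force: [3.4, 0.6, -0.0]
finger_gap: 33.5
```

Emit:
play_rows(
  series=[
    [[0, 0.001, 0], 0, 1],
    [[0, 0.002, 0], 0, 1],
    [[0, 0.003, 0], 0, 1],
    [[0, 0.003, 0], 0, 1],
  ],
)

```text
clock: 29.15
eef_pos: [644.9, 79.8, 213.5]
eef_rot: [-1.573, 0.001, 2.853]
wrist_force: [-0.3, 1.5, 8.0]
finger_gap: 33.8
```

Emit:
play_rows(
  series=[
    [[0, 0.001, 0], 0, 1],
    [[0, 0.002, 0], 0, 1],
    [[0, 0.003, 0], 0, 1],
    [[0, 0.003, 0], 0, 1],
  ],
)

```text
clock: 29.55
eef_pos: [645.0, 79.8, 212.0]
eef_rot: [-1.574, 0.002, 2.853]
wrist_force: [-2.9, 0.5, 12.2]
finger_gap: 33.6
```

Emit:
play_rows(
  series=[
    [[0, 0.001, 0], 0, 1],
    [[0, 0.002, 0], 0, 1],
    [[0, 0.003, 0], 0, 1],
    [[0, 0.003, 0], 0, 1],
  ],
)

```text
clock: 29.95
eef_pos: [645.1, 79.8, 211.0]
eef_rot: [-1.574, 0.004, 2.853]
wrist_force: [-4.4, -0.1, 15.6]
finger_gap: 32.9
```

Emit:
play_rows(
  series=[
    [[0, -0.003, 0], 0, 1],
    [[0, -0.007, 0], 0, 1],
    [[0, -0.011, 0], 0, 1],
    [[0, -0.015, 0], 0, 1],
    [[0, -0.019, 0], 0, 1],
    [[0, -0.022, 0], 0, 1],
    [[0, -0.022, 0], 0, 1],
    [[0, -0.022, 0], 0, 1],
  ],
)

```text
clock: 30.75
eef_pos: [644.9, 79.8, 232.4]
eef_rot: [-1.574, 0.003, 2.853]
wrist_force: [3.9, 2.3, -4.7]
finger_gap: 33.7
```

```bash
python3 st.py
```

```text
30.75 u 595.06 v 261.15 z 232.37 F [ 3.9  2.3 -4.7] Fu 3.102857409876501 Fv 3.297483564118142 gap 33.72442028161408 [-1.574   0.003   2.8528]
```

Cartridges 2 and 3 are both good, so cartridge 1 is the collapsed one. I'll take the carriage back to it.

Emit:
play_rows(
  series=[
    [[0, 0, 0], 0, 0.3],
    [[0, 0, 0], 0, 0.3],
    [[0, 0, 0], 0, 0.3],
    [[0, -0.03, 0], 0, 0.3],
    [[0, -0.065, 0], 0, 0.3],
    [[0.03, -0.072, -0.01], 0, 0.3],
    [[0.07, -0.072, -0.0222], 0, 0.65],
    [[0.11, -0.072, -0.0222], 0, 0.65],
    [[0.145, -0.072, -0.0222], 0, 0.65],
    [[0.1708, -0.06, -0.0222], 0, 0.65],
    [[0.1708, -0.02, -0.0222], 0, 0.65],
    [[0.1708, 0.02, -0.0222], 0, 0.65],
    [[0.1708, 0.06, -0.0222], 0, 0.65],
    [[0.1708, 0.1, -0.0222], 0, 0.65],
    [[0.1708, 0.135, -0.0222], 0, 0.65],
    [[0.1708, 0.155, -0.0222], 0, 0.65],
    [[0.1708, 0.163, -0.0222], 0, 0.65],
    [[0.1708, 0.163, -0.0222], 0, 0.65],
  ],
)

```text
clock: 32.55
eef_pos: [488.0, 150.0, 68.7]
eef_rot: [-1.573, 0.002, 2.853]
wrist_force: [-0.2, -0.0, -0.6]
finger_gap: 33.2
```

Emit:
play_rows(
  series=[
    [[0, 0, 0], 0, 1],
    [[0, 0, 0], 0, 1],
    [[0, 0, 0], 0, 1],
    [[0, 0, 0], 0, 1],
    [[0, 0, 0], 0, 1],
    [[0, 0, 0], 0, 1],
  ],
  squeeze=30,
)

```text
clock: 33.15
eef_pos: [488.3, 150.0, 69.3]
eef_rot: [-1.574, 0.003, 2.853]
wrist_force: [-1.7, -0.1, 6.9]
finger_gap: 5.7
```

```bash
python3 st.py
```

```text
33.15 u 424.83 v 283.58 z 69.32 F [-1.7 -0.1  6.9] Fu -1.6563991184457507 Fv -0.5547151162252708 gap 5.675124037410445 [-1.5738  0.003   2.8528]
```

Emit:
play_rows(
  series=[
    [[-0.004, 0, 0.005], 0, 1],
    [[-0.01, 0, 0.014], 0, 1],
    [[-0.016, 0, 0.023], 0, 1],
    [[-0.022, 0, 0.032], 0, 1],
    [[-0.028, 0, 0.041], 0, 1],
    [[-0.035, 0, 0.05], 0, 1],
    [[-0.041, 0, 0.059], 0, 1],
    [[-0.047, 0, 0.068], 0, 1],
    [[-0.054, 0, 0.077], 0, 1],
    [[-0.06, 0, 0.086], 0, 1],
    [[-0.066, 0, 0.094], 0, 1],
    [[-0.07, 0, 0.1004], 0, 1],
    [[-0.07, 0, 0.1004], 0, 1],
    [[-0.07, 0, 0.1004], 0, 1],
  ],
)

```text
clock: 34.55
eef_pos: [527.1, 33.4, 69.3]
eef_rot: [-1.573, 0.004, 2.853]
wrist_force: [1.5, -3.8, 0.5]
finger_gap: 5.9
```

```bash
python3 st.py
```

```text
34.55 u 495.43 v 182.99 z 69.34 F [ 1.5 -3.8  0.5] Fu 2.5629154075896574 Fv -3.2438176723825265 gap 5.8943534024864 [-1.5733  0.0041  2.8526]
```

Emit:
play_rows(
  series=[
    [[0, 0, 0], 0, 0.65],
    [[0, 0, 0], 0, 0.65],
    [[0, 0, 0], 0, 0.65],
    [[0, -0.03, 0], 0, 0.65],
    [[0, -0.07, 0], 0, 0.65],
    [[0, -0.11, 0], 0, 0.65],
    [[0, -0.15, 0], 0, 0.4],
    [[0, -0.19, -0.02], 0, 0.3],
    [[0, -0.225, -0.05], 0, 0.3],
    [[0.0015, -0.235, -0.078], 0, 0.3],
    [[0.0015, -0.235, -0.078], 0, 0.3],
    [[0.0015, -0.235, -0.078], 0, 0.3],
  ],
)

```text
clock: 35.75
eef_pos: [546.5, 108.7, 304.0]
eef_rot: [-1.573, 0.003, 2.854]
wrist_force: [1.2, -0.1, 0.2]
finger_gap: 65.9
```

```bash
python3 st.py
python3 - <<'E'
from h import *
p=manip.camera_params("wrist");np.save("wp.npy",p,allow_pickle=True)
a=manip.camera("wrist")[:,:,::-1]
cv2.imwrite("pics/w8.png",cv2.resize(a[0:290,180:500],None,fx=2,fy=2,interpolation=cv2.INTER_CUBIC))
E
```

```text
35.75 u 492.51 v 260.66 z 304.01 F [ 1.2 -0.1  0.2] Fu 1.191615935257504 Fv 0.2844375862339258 gap 65.87950876462074 [-1.5729  0.0034  2.8538]
```

View pics/w8.png

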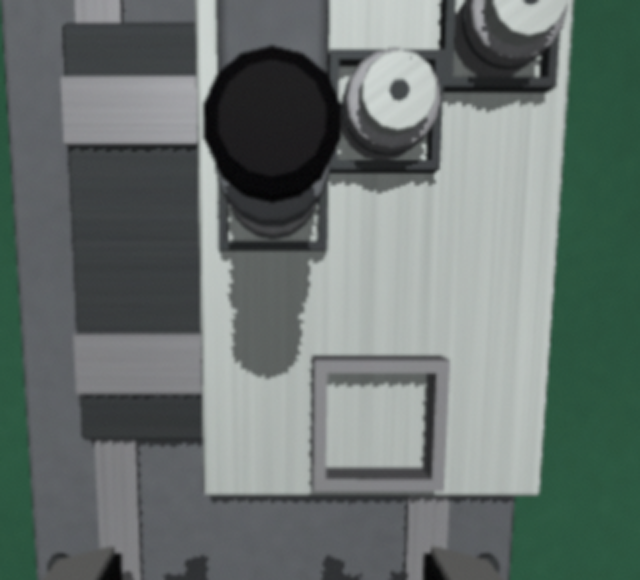

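The knob at (273,114) and the neighbouring dot at (400,90) sit almost exactly as in the previous check, so the offset is about 2 mm. Next comes the final press.

Emit:
play_rows(
  series=[
    [[-0.03, 0, -0.0005], 0, 0.3],
    [[-0.06, 0, -0.0005], 0, 0.3],
    [[-0.09, 0, -0.0005], 0, 0.3],
    [[-0.1037, 0, -0.0005], 0, 0.3],
    [[-0.1037, 0.01, -0.0005], 0, 0.3],
    [[-0.1037, 0.035, -0.0005], 0, 0.3],
    [[-0.1037, 0.06, -0.0005], 0, 0.3],
    [[-0.1037, 0.071, -0.0005], 0, 0.3],
    [[-0.1037, 0.071, -0.0005], 0, 0.3],
    [[-0.1037, 0.071, -0.0005], 0, 1],
    [[-0.1037, 0.071, -0.0005], 0, 1],
    [[-0.1037, 0.071, -0.0005], 0, 1],
    [[-0.1037, 0.071, -0.0005], 0, 1],
    [[-0.1037, 0.071, -0.0005], 0, 1],
  ],
  squeeze=20,
)

```text
clock: 37.2
eef_pos: [646.4, 79.3, 233.5]
eef_rot: [-1.573, 0.004, 2.853]
wrist_force: [0.3, 1.2, 1.2]
finger_gap: 33.6
```

Emit:
play_rows(
  series=[
    [[0, 0.002, 0], 0, 1],
    [[0, 0.004, 0], 0, 1],
    [[0, 0.006, 0], 0, 1],
    [[0, 0.008, 0], 0, 1],
    [[0, 0.01, 0], 0, 1],
    [[0, 0.012, 0], 0, 1],
    [[0, 0.014, 0], 0, 1],
    [[0, 0.016, 0], 0, 1],
    [[0, 0.018, 0], 0, 1],
    [[0, 0.02, 0], 0, 1],
    [[0, 0.022, 0], 0, 1],
    [[0, 0.024, 0], 0, 1],
    [[0, 0.024, 0], 0, 1],
  ],
)

```text
clock: 38.5
eef_pos: [646.4, 79.4, 209.0]
eef_rot: [-1.573, 0.003, 2.853]
wrist_force: [-0.8, 0.2, -1.2]
finger_gap: 33.4
```

```bash
python3 st.py
```

```text
38.5 u 596.6 v 261.19 z 209.01 F [-0.8  0.2 -1.2] Fu -0.829843210084269 Fv -0.007443078541693323 gap 33.41956085300116 [-1.5731  0.0032  2.853 ]
```

Past the good-cartridge stop with no resistance, so this is the collapsed one. I'll continue to the firm stop.

Emit:
play_rows(
  series=[
    [[0, 0.001, 0], 0, 1],
    [[0, 0.002, 0], 0, 1],
    [[0, 0.003, 0], 0, 1],
    [[0, 0.004, 0], 0, 1],
    [[0, 0.004, 0], 0, 1],
  ],
)

```text
clock: 39.0
eef_pos: [646.4, 79.4, 204.8]
eef_rot: [-1.573, 0.003, 2.853]
wrist_force: [-0.9, 1.5, 2.0]
finger_gap: 33.2
```

Emit:
play_rows(
  series=[
    [[0, 0.001, 0], 0, 1],
    [[0, 0.002, 0], 0, 1],
    [[0, 0.003, 0], 0, 1],
    [[0, 0.003, 0], 0, 1],
  ],
)

```text
clock: 39.4
eef_pos: [646.5, 79.4, 203.2]
eef_rot: [-1.574, 0.004, 2.853]
wrist_force: [-5.8, 0.5, 11.6]
finger_gap: 33.6
```

Emit:
play_rows(
  series=[
    [[0, 0.001, 0], 0, 1],
    [[0, 0.002, 0], 0, 1],
    [[0, 0.002, 0], 0, 1],
  ],
)

```text
clock: 39.7
eef_pos: [646.6, 79.3, 202.9]
eef_rot: [-1.574, 0.006, 2.853]
wrist_force: [-7.3, -1.3, 14.2]
finger_gap: 33.0
```

Emit:
play_rows(
  series=[
    [[0, 0, 0], 0, 0.3],
    [[0, 0, 0], 0, 0.3],
    [[0, 0, 0], 0, 0.3],
    [[0, 0, 0], 0, 0.3],
    [[0, -0.03, 0], 0, 0.3],
    [[0, -0.065, 0], 0, 0.3],
    [[0, -0.1, 0], 0, 0.3],
    [[0.03, -0.11, 0], 0, 0.3],
    [[0.07, -0.11, 0], 0, 0.3],
    [[0.102, -0.1, 0], 0, 0.3],
    [[0.102, -0.1, 0], 0, 0.3],
    [[0.102, -0.1, 0], 0, 0.3],
  ],
)

```text
clock: 40.9
eef_pos: [548.2, 108.4, 302.7]
eef_rot: [-1.574, 0.006, 2.854]
wrist_force: [0.1, -0.4, 0.6]
finger_gap: 65.9
```

```bash
python3 st.py
python3 - <<'E'
from h import *
c=manip.camera("scene")[:,:,::-1]; 
def dark(i,x0,x1,y0,y1):
    m=(i[y0:y1,x0:x1].max(2)<60).astype(np.uint8); n,l,s,ce=cv2.connectedComponentsWithStats(m)
    k=1+s[1:,4].argmax(); return s[k]+np.array([x0,y0,0,0,0]),ce[k]+[x0,y0]
print("knob now",dark(c,345,395,215,275)); c0=cv2.imread("pics/scene0.png"); print("start",dark(c0,345,395,215,275))
cv2.imwrite("pics/s9.png",cv2.resize(c[205:325,300:460],None,fx=5,fy=5,interpolation=cv2.INTER_CUBIC))
E
```

```text
40.9 u 494.21 v 260.86 z 302.74 F [ 0.1 -0.4  0.6] Fu 0.24409007907340874 Fv -0.38931308748912813 gap 65.94680633601178 [-1.5742  0.0065  2.8536]
knob now (array([359, 237,  15,  16, 194]), array([365.90721649, 244.40206186]))
start (array([360, 228,  14,  15, 166]), array([366.43975904, 234.8313253 ]))
```

Run:
```python
from h import *
def c(i,y0):
    m=(i.max(2)<60).astype(np.uint8); n,l,s,ce=cv2.connectedComponentsWithStats(m); k=1+s[1:,4].argmax(); return s[k],ce[k][1]+y0
a=manip.camera("scene")[:,:,::-1]
print("now",c(a[225:275,345:395],225))
for f,y in(("s5",225),("s6",215)):
    i=cv2.imread(f"pics/{f}.png");print(f,c(cv2.resize(i,(i.shape[1]//10,i.shape[0]//10),interpolation=cv2.INTER_AREA),y))
```

```text
now (array([ 14,  12,  15,  16, 193], dtype=int32), np.float64(244.38860103626942))
s5 (array([ 15,  12,  14,  16, 178], dtype=int32), np.float64(244.7696629213483))
s6 (array([ 16,  12,  14,  16, 182], dtype=int32), np.float64(234.3186813186813))
```

```bash
python3 -c "
from cell import manip
print(manip.sign_off())"
```

```text
the job is handed in; nothing more can be done
None
```

I tried all three cartridges in order. The first, nearest the pocket, is the collapsed one, and I left the plunger pushed down on it and released. I handed the job in at about 41 s of the 72 s allowed; sign-off gave no verdict.

| Cartridge | Gripper height at firm stop | Wrist force at the stop | Result |
|---|---|---|---|
| 1 (nearest) | about 203.5 mm | about 14 N | collapsed |
| 2 (middle) | about 212.6 mm | about 15 N | good |
| 3 (farthest) | about 211 mm | about 16 N | good |

**Final checks:**
- **Centring:** I judge cartridge 1's cap to be about 2 mm from the plunger's axis, against 7 mm allowed. The views disagreed by 2–3 mm along the slide.
- **Plunger depth:** I estimate it is about 31–33 mm down. The knob in the scene camera is within about 1 mm of where it stood in the first pressed picture, so it has not sprung back.
- **Robot and bystanders:** The gripper was open and clear of everything, with about 0 N on the wrist. I did not go near the other things on the bench.

**Checks that disagreed or failed:**
- **Start position:** The knob seemed to start about 5–8 mm below its stated height. I therefore worked out the plunger's travel from where the caps made contact.
- **Last picture:** The viewer refused my final picture because the 12-picture limit was reached. I checked the final knob position by its pixels only.

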